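# Change the vial on the sampling stand for the one kept behind the bottles

### The arm

A 6-joint arm with a two-finger parallel gripper is mounted at the origin on a cart in front of the work surface, level with it; the furniture and walls round the work are solid. World frame = base frame: x ahead of the robot, y to its left, z up, the work surface at z = 0. Lengths are in m, angles in degrees, forces in N, time in s.
With the tool pointing down it reaches from about 0.325 to 0.775 m from the base axis. Payload 5.5 kg.
Tool frame: the origin (TCP) lies at the very end of the fingers, on their centre line; the grasp point (between the pads) lies 19 mm behind it; z points along the fingers, y is the line along which they close (so a half turn about z gives the same grasp; the last joint's range is limited). The gripper opens to 85 mm and grips with 20 to 120 N. Pads are 22 mm wide; open, the fingers measure 114 mm over their backs; the gripper's body (76 mm by 85 mm) begins 54 mm behind the grasp point. The pads swing forward as they close: fully open they stand 13 mm farther back than shut.
Start: joints at [71.522, 5.22, 70.514, -0, 104.267, -3.249], TCP at [0.158, 0.579, 0.231] pointing down, gripper open.
Joint ranges: [-164.24, 164.24], [-49.07, 125.15], [9.68, 141.18], [-86.29, 266.29], [3.28, 154.24], [-151.56, 151.56]. Speed limits (degrees/s): [147.25, 147.25, 172.46, 180, 180, 180].

### API

Orientations are given as [roll, pitch, yaw] about the fixed x, y, z axes, in that order (R = Rz(yaw) Ry(pitch) Rx(roll)).
In Python, from bench import ctrl gives the robot as it stands.
- The arm moves only by the tool arm_command, never from a script. Its argument "series" is a list of rows, each a list of 5 numbers: the closure, from 0 (fully open) to 1 (shut), then the shift along the world's x, y, z scaled (see below), then the turn about the world's z scaled (see below). A call has 1 to 12 rows; each row is the pose to reach, as a shift and turn from the pose commanded when the call began, turning the shorter way round; what a row does not reach only later rows make up. The controller multiplies each number of a shift by 0.1 m and each number of a turn by 180 degrees. A row lasts 1/10 s, in which the tool goes at most 50 mm and 8.59 degrees, less where a joint would pass 70% of its speed; a pose out of reach is approached as far as the arm can. A call with a number of a shift or a turn outside -1 to 1 is refused whole. A call with a gripper value outside its range is refused whole. The fingers move at their own pace and stop on an object; "newtons" is the grip in N (left out, the last holds). Time passes only in rows, so rows that repeat a pose let the fingers close. It gives the time, the measured TCP pose, the force, the opening and the grip force at its end, in the units of the state.
- ctrl.observe(): the state, without advancing time (a new reading comes with each control period).
- ctrl.get_image(name): name is "scene" or "top"; returns a dict with "color" (384x512x3 uint8, blue, green, red), "fx", "fy", "cx", "cy" (pixels), "R" (3x3) and "t" (3): a world point X has camera coordinates R X + t. Camera axes: x right, y down, z forward; pixel columns grow to the right and rows downward; lengths in m; the calibration is good to about 2 mm. A picture is of the moment at which its call begins. There is no depth.
- ctrl.sign_off(): hands the job in; it is judged then, once.
The state is a dict: "time_s": time; "qpos": joint angles; "qd": joint speeds; "joint_efforts": joint torques, N m; "position": TCP position; "orientation": TCP orientation; "contact_force": force on the tool from outside, world axes, zero at the start; "wrist_torque": the same for the moment, N m; "grip_width": finger opening in m; "finger_force": force on a finger pad.
Only numpy, scipy, OpenCV 4.12 (cv2) and the standard library are available. Lean on these libraries where they do the work, as an engineer would, in place of code of your own. Each camera call takes 0.05 s, during which the arm holds its last target. There are 200 camera calls.

### The job

The violet-capped vial on the sampling stand is used up, and both the fresh green-capped vial and the empty vial block stand behind the two reagent bottles in the white caddy. Move both bottles over into the steel spill tray, put the violet vial into the empty block and then the green vial into the well of the sampling stand. Only then put each bottle back into the bay of the caddy it came from; keep bottles and vials upright all the while.

Things in the scene. Friction and masses are not known exactly. Their poses are not given: they have to be found in the camera images.
- brown_bottle: brown reagent bottle with ribbed blue screw cap, the larger one: body 72 mm wide, sloping shoulder, cap 42 mm in diameter, 148 mm high over all. Origin at the centre of its underside, z up. About 0.32 kg. Lift it by the cap (heights 124 to 148 mm); the body is too wide for most grippers. It starts in one of the caddy's two bays.
- clear_bottle: clear glass reagent bottle with a ribbed blue screw cap, the smaller of the two: body 58 mm in diameter, cap 42 mm in diameter and 24 mm tall, 123 mm high over all. Origin at the centre of its underside, z up along its axis. About 0.32 kg. Lift it by the cap (heights 99 to 123 mm). It starts in the caddy's other bay.
- green_vial: clear glass vial with a green snap cap (the fresh one), 12 mm in diameter and 34 mm tall; the cap is the top 8 mm. Origin at the centre of its underside, z up along its axis. 12 g. It starts in the well of one of the two blocks behind the bottles, its upper 22 mm standing out.
- violet_vial: clear glass vial with a violet snap cap (the used one), 12 mm in diameter and 34 mm tall; the cap is the top 8 mm. Origin at the centre of its underside, z up along its axis. 12 g. It starts in the well of the sampling stand, its upper 22 mm standing out.
- caddy: fixed white plastic bottle caddy, x from -72 to +66, y from -98 to +98 mm; x away from the robot, y left, origin at bench height. Floor 5 mm thick. Two bays side by side, 90 by 90 mm inside, centred at x = -22, y = -48 and +48 mm, divider 5 mm; lips up to 20 mm above the bench. Behind them a ledge, 5 mm high, with the vial blocks at x = +43.5, y = -48 and +48 mm; back wall to 24 mm.
- stock_block: golden brass block 34 x 34 x 16 mm on the caddy's ledge, fixed, with one round well in its top: the block in which the green vial stands at the start, behind either the left or the right bay. Origin at the centre of its underside, z up. Well 20 mm in diameter with a 2 mm chamfer at the mouth, 12 mm deep (well floor 4 mm above the origin).
- empty_block: golden brass block of the same kind, 34 x 34 x 16 mm, on the caddy's ledge behind the other bay, fixed; its well is empty at the start. Origin at the centre of its underside, z up. Well 20 mm in diameter with a 2 mm chamfer at the mouth, 12 mm deep (well floor 4 mm above the origin).
- sampling_stand: fixed sampling stand: grey base plate 58 x 118 x 10 mm with a golden brass block 36 x 36 x 16 mm with one round well on it and, 70 to 108 mm to the right of the well (its -y), a low black column with a parked probe, 62 mm high. Origin at bench height under the well's axis, z up. Block top at 26 mm; well 20 mm wide, 2 mm chamfer, its floor 14 mm above the origin.
- spill_tray: shallow stainless steel spill tray, fixed, 122 mm (its x, away from the robot) by 200 mm (its y, to the left), in front of the caddy and to the right of it, or behind it and to the left. Origin at the centre of its underside, z up. Floor 3 mm thick, rim 3 mm wide and 11 mm high. It has room for both bottles, side by side along its y.

How it is judged (in metres and radians):
On the way, in this order (a step that is already met when the one before it is completed fails the run):
1. both bottles stand upright in the spill tray (y of brown_bottle in the frame of spill_tray between -0.085 and 0.085 m and x of brown_bottle in the frame of spill_tray between -0.045 and 0.045 m and z of each of brown_bottle, clear_bottle in the frame of spill_tray below 0.009 m and angle between each of brown_bottle, clear_bottle's own z axis and vertical below 0.1 rad and y of clear_bottle in the frame of spill_tray between -0.085 and 0.085 m and x of clear_bottle in the frame of spill_tray between -0.045 and 0.045 m), for 0.2 s.
2. with both bottles in the tray, the violet vial stands in the empty block's well (all of step 1 and horizontal distance between violet_vial and empty_block below 0.007 m and z of violet_vial in the frame of empty_block below 0.008 m and angle between violet_vial's own z axis and vertical below 0.2 rad), for 0.2 s.
3. with both bottles in the tray and the violet vial in its block, the green vial stands in the sampling stand's well (all of step 2 and horizontal distance between green_vial and sampling_stand below 0.007 m and z of green_vial in the frame of sampling_stand below 0.018 m and angle between green_vial's own z axis and vertical below 0.2 rad), for 0.2 s.
At the end, for the whole second after the job is handed in: Violet vial in the well that was empty, green vial in the stand's well (7 mm of the axis, within 4 mm of the well floor, upright to 0.2 rad); each bottle on the floor of the bay it came from, within 40 mm of its first place, upright to 0.1 rad; all at rest (horizontal distance between violet_vial and empty_block below 0.007 m and z of violet_vial in the frame of empty_block below 0.008 m and angle between each of violet_vial, green_vial's own z axis and vertical below 0.2 rad and horizontal distance between green_vial and sampling_stand below 0.007 m and z of green_vial in the frame of sampling_stand below 0.018 m and distance of each of brown_bottle, clear_bottle from where it was at the start of the episode below 0.04 m and z of each of brown_bottle, clear_bottle in the frame of caddy below 0.009 m and angle between each of brown_bottle, clear_bottle's own z axis and vertical below 0.1 rad and linear speed of each of brown_bottle, clear_bottle, green_vial, violet_vial below 0.02 m/s); the robot touches nothing.
It fails at once if a bottle or a vial was tipped more than 0.8 rad (angle between any of brown_bottle, clear_bottle, green_vial, violet_vial's own z axis and vertical above 0.8 rad).
It also fails if it takes over 109 s, if anything falls off the work surface, if the arm or the gripper's body presses on something with over 40 N, if the wrist force passes 120 N, or if a joint passes its speed limit or range.

## Working session

There is one attempt and no reset: what is moved stays moved. The work goes in short steps, Python scripts to look and compute and a tool call to move; the robot and the scene stay as the last step left them, time stands still between calls to the robot, and variables do not carry over. Pictures are saved under pics/ and viewed, at most 16 in all, crops included, and the job is handed in when it is done.

Besides the shell and the picture viewer there is one more tool, called in YAML: its name, and indented under it one key for each argument. arm_command: Moves the arm, as the interface text tells. Its arguments: {"type":"object","properties":{"series":{"type":"array"},"newtons":{"type":"number"}},"required":["series"]}

```bash
ls; mkdir -p pics; python3 - <<'E'
from bench import ctrl
import cv2,numpy as np,pickle
o=ctrl.observe(); print(o)
d={}
for n in("scene","top"):
    im=ctrl.get_image(n); d[n]=im; cv2.imwrite(f"pics/{n}0.png",im["color"]); print(n,im["fx"],im["fy"],im["cx"],im["cy"],im["R"],im["t"],-np.array(im["R"]).T@np.array(im["t"]))
cv2.imwrite("pics/both0.png",cv2.resize(np.vstack([d["scene"]["color"],d["top"]["color"]]),None,fx=.78,fy=.78))
pickle.dump(d,open("im0.pkl","wb"))
E
```

```text
pics
{'time_s': 0.0, 'qpos': array([ 7.15223760e+01,  5.26393000e+00,  7.05819474e+01, -5.81410498e-04,
        1.04267636e+02, -3.24846191e+00]), 'qd': array([-0.02610346, -0.00407756,  0.05419074,  0.09676733,  0.05245569,
       -0.04549587]), 'joint_efforts': array([-4.54838846e-04, -4.58735275e+01, -4.18030536e+01,  5.23981669e-05,
        1.13872651e-02,  1.57217966e-05]), 'position': array([0.1575199 , 0.57865626, 0.23014163]), 'orientation': array([-1.79886638e+02, -5.86946411e-03,  1.64770689e+02]), 'contact_force': array([ 0.81345247, -0.76538326,  0.96384406]), 'wrist_torque': array([ 0.00050735,  0.04277064, -0.02441624]), 'finger_force': 0.0, 'grip_width': 0.08546142172970819}
scene 400.5544942397673 400.5544942397673 250.59103118494434 190.7599914665326 [[-0.53922064 -0.84215535 -0.00393337]
 [-0.36898205  0.24044745 -0.89779578]
 [ 0.75702929 -0.48265867 -0.44039444]] [0.24445814 0.2372713  0.42543146] [-0.10269834  0.35415863  0.40134037]
top 435.6665632578757 435.6665632578757 258.0881240509421 191.25287380472844 [[-0.02370315 -0.9996766   0.00921173]
 [-0.9912027   0.02230008 -0.13046037]
 [ 0.13021276 -0.01222301 -0.99141073]] [-0.06618851  0.55598473  0.81871692] [ 0.4429173  -0.06855842  0.88482843]
```

View pics/scene0.png

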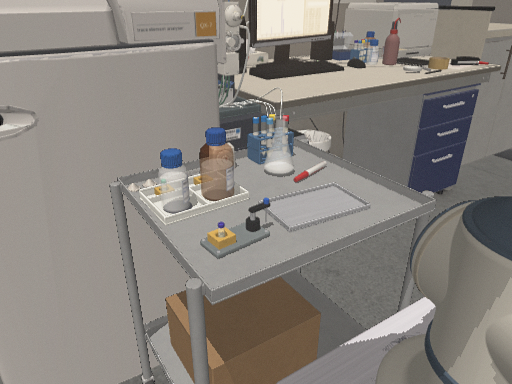

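View pics/top0.png

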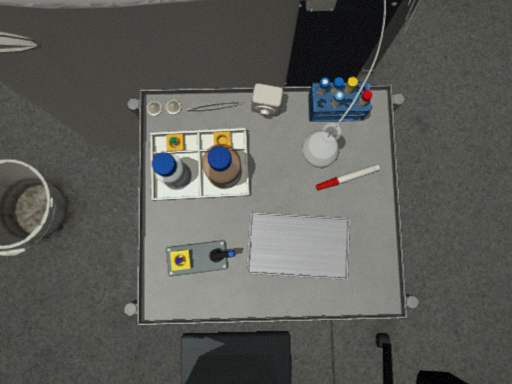

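Clear bottle is in the left bay (cap at top px 163,163; scene 171,158) with the green vial behind it (175,142). Brown is in the right bay (219,158; scene 216,136), with the empty block behind it (222,138). The stand, with the violet vial, is front left (180,260), and the tray is front right (298,246).

```bash
cat > h.py <<'E'
import cv2,numpy as np
def cam(im):
    K=np.array([[im["fx"],0,im["cx"]],[0,im["fy"],im["cy"]],[0,0,1]]);R=np.array(im["R"]);t=np.array(im["t"]);return K,R,t
def ray(im,p,z):
    K,R,t=cam(im);c=-R.T@t;d=R.T@np.linalg.inv(K)@np.array([p[0],p[1],1.]);return c+d*(z-c[2])/d[2]
def proj(im,X):
    K,R,t=cam(im);u=K@(R@np.asarray(X,float)+t);return u[:2]/u[2]
def tri(a,p,b,q):
    A=[];Bv=[]
    for im,x in((a,p),(b,q)):
        K,R,t=cam(im);c=-R.T@t;d=R.T@np.linalg.inv(K)@np.array([x[0],x[1],1.]);d/=np.linalg.norm(d);M=np.eye(3)-np.outer(d,d);A.append(M);Bv.append(M@c)
    A=np.vstack(A);Bv=np.hstack(Bv);X,*_=np.linalg.lstsq(A,Bv,rcond=None);return X,np.linalg.norm(proj(a,X)-p),np.linalg.norm(proj(b,X)-q)
def blobs(im,lo,hi,box=None,amin=6):
    c=im["color"];h=cv2.cvtColor(c,cv2.COLOR_BGR2HSV);m=cv2.inRange(h,np.array(lo),np.array(hi))
    if box:
        k=np.zeros_like(m);x0,y0,x1,y1=box;k[y0:y1,x0:x1]=255;m&=k
    n,l,s,ce=cv2.connectedComponentsWithStats(m);return [(int(s[i,4]),tuple(int(v) for v in s[i,:4]),ce[i].round(2)) for i in range(1,n) if s[i,4]>=amin]
E
python3 - <<'E'
import pickle;from h import *
d=pickle.load(open("im0.pkl","rb"));s,t=d["scene"],d["top"]
for n,im,box in(("top",t,(140,120,260,290)),("scene",s,(130,110,290,260))):
    for cn,lo,hi in(("blue",(105,120,40),(120,255,255)),("green",(45,80,30),(90,255,255)),("violet",(121,50,30),(160,255,255)),("gold",(15,120,80),(32,255,255))):
        print(n,cn,blobs(im,lo,hi,box))
# zoomed crops
a=cv2.resize(t["color"][120:290,140:260],None,fx=4.6,fy=3.5,interpolation=cv2.INTER_CUBIC)
a=cv2.resize(t["color"][125:290,145:355],(756,594),interpolation=cv2.INTER_CUBIC); cv2.imwrite("pics/topz.png",a)
b=cv2.resize(s["color"][120:270,120:380],(793,457),interpolation=cv2.INTER_CUBIC); cv2.imwrite("pics/scz.png",b)
E
```

```text
top blue [(454, (208, 146, 23, 25), array([219.09, 158.  ])), (439, (152, 153, 24, 23), array([163.67, 163.94])), (34, (228, 251, 7, 6), array([230.68, 253.41]))]
top green [(28, (170, 137, 6, 6), array([172.54, 139.64]))]
top violet [(30, (175, 258, 7, 6), array([178.1 , 260.13]))]
top gold [(245, (213, 131, 18, 17), array([222.16, 138.62])), (236, (166, 134, 18, 17), array([175.08, 141.99])), (319, (170, 250, 21, 20), array([180.51, 259.52]))]
scene blue [(22, (261, 115, 6, 6), array([263.59, 117.95])), (17, (253, 117, 6, 6), array([255.47, 119.94])), (306, (206, 128, 20, 18), array([215.5 , 135.95])), (360, (160, 149, 22, 19), array([170.97, 158.01])), (28, (264, 198, 5, 6), array([265.86, 200.5 ]))]
scene green []
scene violet [(34, (218, 222, 6, 6), array([220.5, 224.5]))]
scene gold [(22, (269, 114, 6, 6), array([271.82, 115.68])), (57, (194, 176, 9, 9), array([197.6 , 179.79])), (36, (155, 187, 5, 8), array([157.08, 190.5 ])), (348, (208, 228, 28, 21), array([221.46, 238.34]))]
```

View pics/topz.png

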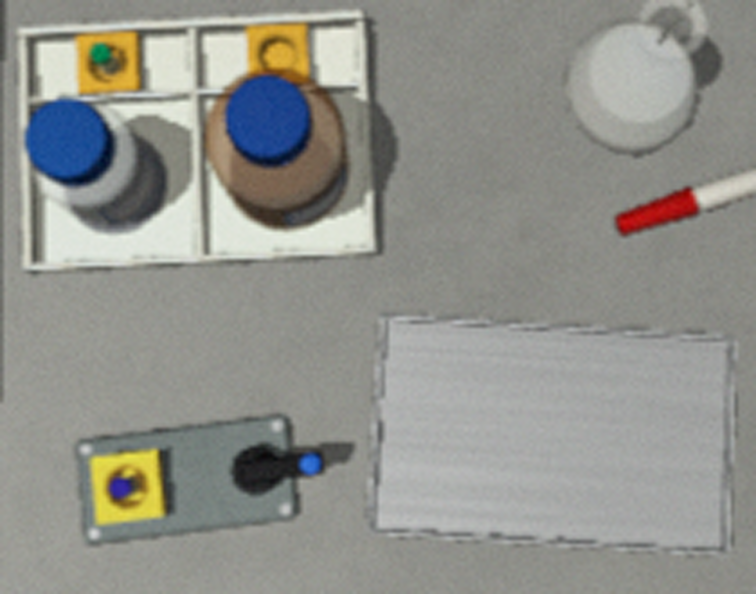

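View pics/scz.png

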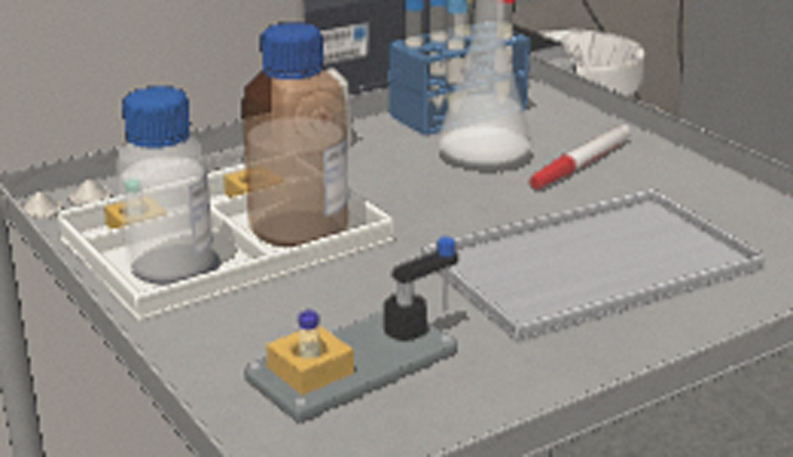

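The crops show the tray corners at topz (382,318), (733,337), (725,551), (373,528). The caddy corners are (20,32), (363,12), (378,250), (27,268). The empty well sits at about (278,54) and the stand well at (128,488).

```bash
python3 - <<'E'
import pickle;from h import *
np.set_printoptions(precision=4,suppress=True)
d=pickle.load(open("im0.pkl","rb"));s,t=d["scene"],d["top"]
print("brown cap",tri(t,(219.1,158.),s,(215.5,136)))
print("clear cap",tri(t,(163.7,163.9),s,(171,158)))
print("violet cap",tri(t,(178.1,260.1),s,(220.5,224.5)))
f=lambda p:np.array(p)/3.6+[145,125]
g=lambda p:np.array(p)/3.05+[120,120]
print("green",tri(t,(172.5,139.6),s,g((132,187))))
T=[f(p) for p in((382,318),(733,337),(725,551),(373,528))]
S=[None,g((652,197)),g((762,262)),g((518,333))]
P=np.array([ray(t,p,.011) for p in T]);print("tray",P,P.mean(0),np.linalg.norm(np.diff(P,axis=0),axis=1))
for i in(1,2,3):print(tri(t,T[i],s,S[i]))
e1=P[0]-P[1]+P[3]-P[2];print("tray yaw",np.degrees(np.arctan2(-e1[0],e1[1])))
C=np.array([ray(t,f(p),z) for p,z in(((20,32),.024),((363,12),.024),((378,250),.02),((27,268),.02))]);print("caddy",C,np.linalg.norm(np.diff(C,axis=0),axis=1))
yaw=lambda v:np.degrees(np.arctan2(-v[0],v[1]))
print(yaw(C[0]-C[1]),yaw(C[3]-C[2]))
for n,p,z in(("emptyW",f((278,54)),.021),("emptyB",(222.16,138.62),.021),("stockB",(175.08,141.99),.021),("standB",(180.51,259.52),.026),("standbox",f((127.5,487)),.026)):print(n,ray(t,p,z))
print("standscene",ray(s,g((309,350)),.026), "violet top bases")
print(yaw(ray(t,f((89,455)),.01)-ray(t,f((277,425)),.01)))
E
```

```text
brown cap (array([ 0.6011, -0.0105,  0.1397]), np.float64(0.48447472661758756), np.float64(0.4096058855551354))
clear cap (array([0.5979, 0.0909, 0.1141]), np.float64(0.4566190340825199), np.float64(0.4180356820816783))
violet cap (array([0.4254, 0.0775, 0.0453]), np.float64(0.7742637598351961), np.float64(0.8537288081505766))
green (array([0.6618, 0.0894, 0.0388]), np.float64(0.5026047469506795), np.float64(0.46062310865282224))
tray [[ 0.5133 -0.0643  0.011 ]
 [ 0.4981 -0.26    0.011 ]
 [ 0.3809 -0.2496  0.011 ]
 [ 0.398  -0.0568  0.011 ]] [ 0.4476 -0.1577  0.011 ] [0.1963 0.1177 0.1935]
(array([ 0.4995, -0.26  ,  0.0053]), np.float64(0.7914481676495084), np.float64(0.6933394881690208))
(array([ 0.3814, -0.2498,  0.0057]), np.float64(0.6727607185689796), np.float64(0.6451976786683932))
(array([ 0.399 , -0.0551,  0.0052]), np.float64(1.0425217986315036), np.float64(1.1050972109100436))
tray yaw -4.741299165678686
caddy [[ 0.6779  0.1356  0.024 ]
 [ 0.6854 -0.0573  0.024 ]
 [ 0.5504 -0.0629  0.02  ]
 [ 0.5448  0.1315  0.02  ]] [0.1931 0.1351 0.1945]
2.222024331629759 1.6659125204652463
emptyW [ 0.6629 -0.0089  0.021 ]
emptyB [ 0.6658 -0.0088  0.021 ]
stockB [0.6608 0.0866 0.021 ]
standB [0.4252 0.0749 0.026 ]
standbox [0.4238 0.0751 0.026 ]
standscene [0.424  0.0792 0.026 ] violet top bases
7.674544624915669
```

Triangulated cap heights (140, 114, 45 and 39 mm) match the expected ones. Moving to the brown bottle.

arm_command:
  series:
    - [0, 0.25, -0.33, 0, 0.01]
    - [0, 0.5, -0.66, 0, 0.02]
    - [0, 0.75, -0.98, 0, 0.03]

```text
time_s: 0.4
position: [0.233, 0.4797, 0.2305]
orientation: [-179.9, -0.0, 170.3]
contact_force: [0.9, 0.3, 0.3]
grip_width: 0.0855
finger_force: 0.0
```

arm_command:
  series:
    - [0, 0.25, -0.33, 0, 0.01]
    - [0, 0.5, -0.66, 0, 0.02]
    - [0, 0.74, -0.98, 0, 0.03]

```text
time_s: 0.7
position: [0.3073, 0.3814, 0.2308]
orientation: [-180.0, -0.0, 175.6]
contact_force: [1.3, 0.2, 0.7]
grip_width: 0.0852
finger_force: 0.0
```

arm_command:
  series:
    - [0, 0.25, -0.33, 0, 0.01]
    - [0, 0.5, -0.66, 0, 0.02]
    - [0, 0.74, -0.98, 0, 0.03]

```text
time_s: 1.0
position: [0.3813, 0.2833, 0.2309]
orientation: [-180.0, -0.0, -179.0]
contact_force: [0.3, 0.4, 0.6]
grip_width: 0.0853
finger_force: 0.0
```

arm_command:
  series:
    - [0, 0.25, -0.33, 0, 0]
    - [0, 0.5, -0.66, 0, 0.005]
    - [0, 0.74, -0.98, 0, 0.005]

```text
time_s: 1.3
position: [0.4553, 0.1853, 0.2309]
orientation: [-180.0, -0.0, -178.1]
contact_force: [0.6, 0.6, -0.4]
grip_width: 0.0852
finger_force: 0.0
```

arm_command:
  series:
    - [0, 0.25, -0.33, 0, 0]
    - [0, 0.5, -0.66, 0, 0]
    - [0, 0.74, -0.98, 0, 0]

```text
time_s: 1.6
position: [0.5293, 0.0873, 0.2308]
orientation: [-180.0, -0.0, -178.1]
contact_force: [0.5, 1.3, 0.0]
grip_width: 0.0858
finger_force: 0.0
```

arm_command:
  series:
    - [0, 0.25, -0.33, 0, 0]
    - [0, 0.5, -0.66, 0, 0]
    - [0, 0.72, -0.98, 0, 0]
    - [0, 0.72, -0.98, 0, 0]

```text
time_s: 2.0
position: [0.6018, -0.0131, 0.2289]
orientation: [-179.9, -0.2, -178.4]
contact_force: [-0.5, 0.4, -0.1]
grip_width: 0.0854
finger_force: 0.0
```

```bash
python3 - <<'E'
from bench import ctrl
from h import *
o=ctrl.observe();print(o["position"],o["orientation"],o["time_s"])
ims={n:ctrl.get_image(n) for n in("scene","top")}
cv2.imwrite("pics/a1.png",np.hstack([cv2.resize(ims["scene"]["color"][30:280,100:400],(396,330)),cv2.resize(ims["top"]["color"][50:300,100:400],(396,330))]))
E
```

```text
[ 0.60183817 -0.01313052  0.22893487] [-1.79928728e+02 -1.67216570e-01 -1.78408549e+02] 2.0
```

View pics/a1.png

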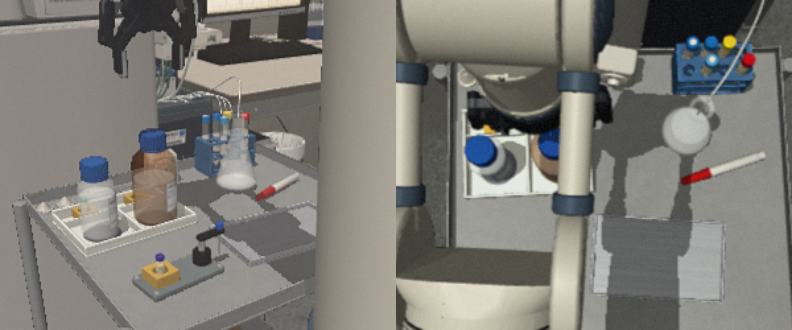

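arm_command:
  series:
    - [0, 0, 0.01, -0.15, 0]
    - [0, 0, 0.01, -0.4, 0]
    - [0, 0, 0.01, -0.65, 0]
    - [0, 0, 0.01, -0.85, 0]
    - [0, 0, 0.01, -0.95, 0]
    - [0, 0, 0.01, -1, 0]

```text
time_s: 2.7
position: [0.5996, -0.007, 0.1297]
orientation: [180.0, -0.1, -178.0]
contact_force: [0.6, -0.1, 0.6]
grip_width: 0.0851
finger_force: 0.0
```

arm_command:
  series:
    - [0, 0, 0, -0.08, 0]
    - [0, 0, 0, -0.08, 0]
    - [1, 0, 0, -0.08, 0]
    - [1, 0, 0, -0.08, 0]
    - [1, 0, 0, -0.08, 0]
    - [1, 0, 0, -0.08, 0]
    - [1, 0, 0, -0.08, 0]
    - [1, 0, 0, -0.08, 0]
  newtons: 60

```text
time_s: 3.5
position: [0.6014, -0.0091, 0.1256]
orientation: [-179.9, 0.2, -178.2]
contact_force: [-1.6, -2.4, 6.9]
grip_width: 0.0405
finger_force: 54.7
```

arm_command:
  series:
    - [1, 0, 0, 0.05, 0]
    - [1, 0, 0, 0.12, 0]
    - [1, 0, 0, 0.25, 0]
    - [1, 0, 0, 0.4, 0]
    - [1, 0, 0, 0.55, 0]
    - [1, 0, 0, 0.7, 0]
    - [1, 0, 0, 0.85, 0]
    - [1, 0, 0, 0.95, 0]
    - [1, 0, 0, 1, 0]
    - [1, 0, 0, 1, 0]

```text
time_s: 4.5
position: [0.6009, -0.0081, 0.2242]
orientation: [-180.0, 0.1, -178.1]
contact_force: [0.6, 0.0, -4.4]
grip_width: 0.0404
finger_force: 53.2
```

arm_command:
  series:
    - [1, -0.04, -0.05, 0, 0]
    - [1, -0.12, -0.15, 0, 0]
    - [1, -0.24, -0.3, 0, 0]
    - [1, -0.36, -0.46, 0, 0]
    - [1, -0.48, -0.62, 0, 0]
    - [1, -0.6, -0.78, 0, 0]
    - [1, -0.71, -0.92, 0, 0]

```text
time_s: 5.2
position: [0.5281, -0.1015, 0.2227]
orientation: [-180.0, -0.1, -178.2]
contact_force: [0.8, 0.7, -3.4]
grip_width: 0.0404
finger_force: 53.1
```

arm_command:
  series:
    - [1, -0.12, -0.15, 0, 0]
    - [1, -0.24, -0.32, 0, 0]
    - [1, -0.36, -0.48, 0, 0]
    - [1, -0.48, -0.62, 0, 0]
    - [1, -0.6, -0.78, 0, 0]
    - [1, -0.71, -0.92, 0, 0]

```text
time_s: 5.8
position: [0.4572, -0.1931, 0.2229]
orientation: [-180.0, -0.0, -178.2]
contact_force: [-0.3, 0.3, -4.2]
grip_width: 0.0407
finger_force: 53.1
```

arm_command:
  series:
    - [1, -0.08, -0.1, 0, 0]
    - [1, -0.13, -0.17, 0, 0]
    - [1, -0.16, -0.19, 0, 0]
    - [1, -0.16, -0.19, 0, 0]
    - [1, -0.16, -0.19, 0, 0]
    - [1, -0.16, -0.19, 0, 0]

```text
time_s: 6.4
position: [0.4429, -0.2106, 0.2232]
orientation: [180.0, 0.0, -178.1]
contact_force: [-0.9, -0.0, -3.9]
grip_width: 0.0403
finger_force: 53.1
```

```bash
python3 - <<'E'
from bench import ctrl
from h import *
o=ctrl.observe();print(o["position"],o["orientation"],o["time_s"],o["grip_width"],o["contact_force"])
ims={n:ctrl.get_image(n) for n in("scene","top")}
cv2.imwrite("pics/a2.png",np.hstack([cv2.resize(ims["scene"]["color"][30:280,100:400],(396,330)),cv2.resize(ims["top"]["color"][50:300,100:400],(396,330))]))
E
```

```text
[ 0.44294083 -0.21059139  0.22320577] [ 1.79984394e+02  3.12524839e-03 -1.78079530e+02] 6.4 0.040338915088371785 [-8.54646886e-01 -2.20543915e-03 -3.90617957e+00]
```

View pics/a2.png

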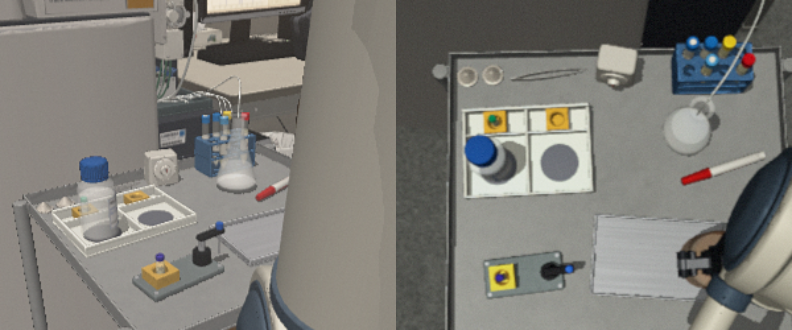

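arm_command:
  series:
    - [1, 0, 0, -0.08, 0]
    - [1, 0, 0, -0.22, 0]
    - [1, 0, 0, -0.4, 0]
    - [1, 0, 0, -0.58, 0]
    - [1, 0, 0, -0.74, 0]
    - [1, 0, 0, -0.86, 0]
    - [1, 0, 0, -0.92, 0]
    - [1, 0, 0, -0.95, 0]
    - [1, 0, 0, -0.97, 0]
    - [1, 0, 0, -0.99, 0]
    - [1, 0, 0, -0.99, 0]

```text
time_s: 7.6
position: [0.4428, -0.2112, 0.1246]
orientation: [-180.0, 0.0, -178.1]
contact_force: [0.5, -0.8, -4.0]
grip_width: 0.0399
finger_force: 53.1
```

arm_command:
  series:
    - [1, 0, 0, -0.01, 0]
    - [1, 0, 0, -0.02, 0]
    - [1, 0, 0, -0.02, 0]

```text
time_s: 7.9
position: [0.443, -0.2113, 0.1237]
orientation: [-179.9, 0.1, -178.1]
contact_force: [-2.0, 0.6, 4.3]
grip_width: 0.0402
finger_force: 55.6
```

arm_command:
  series:
    - [0, 0, 0, 0, 0]
    - [0, 0, 0, 0, 0]
    - [0, 0, 0, 0, 0]
    - [0, 0, 0, 0, 0]
    - [0, 0, 0, 0.1, 0]
    - [0, 0, 0, 0.3, 0]
    - [0, 0, 0, 0.6, 0]
    - [0, 0, 0, 0.85, 0]
    - [0, 0, 0, 1, 0]

```text
time_s: 8.8
position: [0.4431, -0.2113, 0.2255]
orientation: [-179.9, 0.2, -178.1]
contact_force: [-1.1, -0.6, -0.7]
grip_width: 0.0855
finger_force: 0.0
```

arm_command:
  series:
    - [0, 0.08, 0.15, 0, 0]
    - [0, 0.24, 0.45, 0, 0]
    - [0, 0.4, 0.75, 0, 0]
    - [0, 0.54, 1, 0, 0]

```text
time_s: 9.2
position: [0.4971, -0.1097, 0.2223]
orientation: [180.0, -0.0, -178.1]
contact_force: [0.3, -0.6, 1.0]
grip_width: 0.0853
finger_force: 0.0
```

arm_command:
  series:
    - [0, 0.18, 0.33, 0, 0]
    - [0, 0.36, 0.67, 0, 0]
    - [0, 0.54, 1, 0, 0]

```text
time_s: 9.5
position: [0.5511, -0.0096, 0.2222]
orientation: [-180.0, -0.0, -178.1]
contact_force: [-0.3, -0.7, -0.5]
grip_width: 0.0856
finger_force: 0.0
```

arm_command:
  series:
    - [0, 0.16, 0.33, 0, 0]
    - [0, 0.32, 0.67, 0, 0]
    - [0, 0.42, 0.9, 0, 0]
    - [0, 0.47, 1, 0, 0]
    - [0, 0.47, 1, 0, 0]
    - [0, 0.47, 1, 0, 0]

```text
time_s: 10.1
position: [0.5974, 0.0881, 0.2222]
orientation: [-180.0, -0.0, -178.2]
contact_force: [-0.4, -1.4, -0.1]
grip_width: 0.0852
finger_force: 0.0
```

```bash
python3 - <<'E'
from bench import ctrl
from h import *
import pickle
ims={n:ctrl.get_image(n) for n in("scene","top")};pickle.dump(ims,open("im3.pkl","wb"))
o=ctrl.observe();print(o["position"],o["orientation"],o["time_s"],o["grip_width"],o["contact_force"])
cv2.imwrite("pics/a3.png",np.hstack([cv2.resize(ims["scene"]["color"][30:280,100:400],(396,330)),cv2.resize(ims["top"]["color"][50:300,100:400],(396,330))]))
for n in ims: print(n,blobs(ims[n],(105,120,40),(120,255,255),(130,100,400,300)))
E
```

```text
[0.59737133 0.08759144 0.2225355 ] [-1.79975328e+02  7.47239605e-03 -1.78217142e+02] 10.2 0.08506767839823737 [ 0.72067139  0.39995682 -0.6943154 ]
scene [(23, (261, 115, 6, 7), array([263.39, 117.87])), (13, (255, 117, 4, 6), array([257.15, 120.31])), (316, (331, 132, 22, 19), array([341.43, 140.75])), (358, (161, 149, 21, 19), array([170.96, 158.05])), (25, (264, 199, 5, 5), array([266., 201.]))]
top [(362, (309, 100, 43, 21), array([326.76, 110.77])), (20, (319, 100, 11, 4), array([324.55, 101.3 ])), (160, (344, 103, 27, 18), array([357.49, 112.48])), (431, (152, 153, 24, 23), array([163.77, 164.05])), (484, (326, 236, 25, 24), array([337.98, 247.58])), (32, (228, 251, 6, 6), array([230.62, 253.34]))]
```

View pics/a3.png

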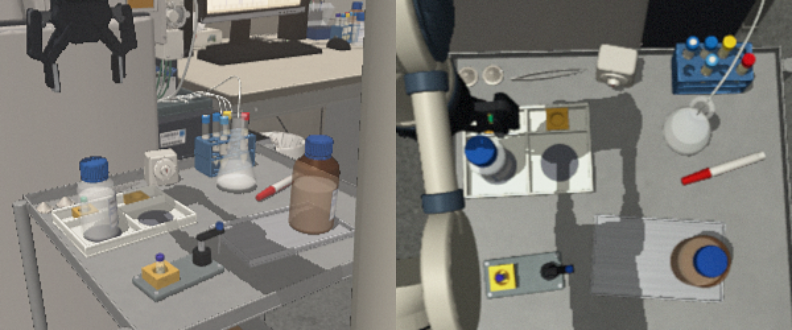

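arm_command:
  series:
    - [0, 0, 0.03, -0.15, 0]
    - [0, 0, 0.03, -0.4, 0]
    - [0, 0, 0.03, -0.65, 0]
    - [0, 0, 0.03, -0.85, 0]
    - [0, 0, 0.03, -1, 0]

```text
time_s: 10.7
position: [0.5965, 0.0913, 0.1194]
orientation: [-180.0, -0.2, -178.2]
contact_force: [0.5, 0.4, 0.5]
grip_width: 0.0853
finger_force: 0.0
```

arm_command:
  series:
    - [0, 0, 0, -0.12, 0]
    - [0, 0, 0, -0.19, 0]
    - [0, 0, 0, -0.22, 0]
    - [1, 0, 0, -0.22, 0]
    - [1, 0, 0, -0.22, 0]
    - [1, 0, 0, -0.22, 0]
    - [1, 0, 0, -0.22, 0]
    - [1, 0, 0, -0.22, 0]
    - [1, 0, 0, -0.22, 0]
  newtons: 60

```text
time_s: 11.6
position: [0.5983, 0.0918, 0.1017]
orientation: [-180.0, 0.1, -178.1]
contact_force: [-0.4, -0.4, 6.1]
grip_width: 0.0388
finger_force: 61.1
```

arm_command:
  series:
    - [1, 0, 0, 0.05, 0]
    - [1, 0, 0, 0.12, 0]
    - [1, 0, 0, 0.25, 0]
    - [1, 0, 0, 0.4, 0]
    - [1, 0, 0, 0.55, 0]
    - [1, 0, 0, 0.7, 0]
    - [1, 0, 0, 0.85, 0]
    - [1, 0, 0, 0.95, 0]
    - [1, 0, 0, 1, 0]
    - [1, 0, 0, 1, 0]

```text
time_s: 12.6
position: [0.5979, 0.092, 0.2012]
orientation: [180.0, 0.1, -178.1]
contact_force: [0.1, 0.4, -2.6]
grip_width: 0.0391
finger_force: 60.6
```

arm_command:
  series:
    - [1, -0.04, -0.05, 0, 0]
    - [1, -0.12, -0.15, 0, 0]
    - [1, -0.24, -0.31, 0, 0]
    - [1, -0.36, -0.47, 0, 0]
    - [1, -0.48, -0.63, 0, 0]
    - [1, -0.6, -0.79, 0, 0]
    - [1, -0.73, -0.95, 0, 0]

```text
time_s: 13.3
position: [0.5231, -0.0044, 0.1995]
orientation: [-180.0, -0.1, -178.2]
contact_force: [0.3, 0.2, -2.3]
grip_width: 0.039
finger_force: 60.7
```

arm_command:
  series:
    - [1, -0.12, -0.16, 0, 0]
    - [1, -0.24, -0.32, 0, 0]
    - [1, -0.36, -0.48, 0, 0]
    - [1, -0.48, -0.63, 0, 0]
    - [1, -0.6, -0.79, 0, 0]
    - [1, -0.68, -0.89, 0, 0]
    - [1, -0.73, -0.95, 0, 0]
    - [1, -0.73, -0.95, 0, 0]
    - [1, -0.73, -0.95, 0, 0]
    - [1, -0.73, -0.95, 0, 0]

```text
time_s: 14.3
position: [0.4519, -0.0976, 0.2002]
orientation: [180.0, 0.0, -178.1]
contact_force: [0.0, -0.3, -2.1]
grip_width: 0.0389
finger_force: 60.7
```

arm_command:
  series:
    - [1, 0, 0, -0.08, 0]
    - [1, 0, 0, -0.22, 0]
    - [1, 0, 0, -0.4, 0]
    - [1, 0, 0, -0.58, 0]
    - [1, 0, 0, -0.74, 0]
    - [1, 0, 0, -0.86, 0]
    - [1, 0, 0, -0.92, 0]
    - [1, 0, 0, -0.95, 0]
    - [1, 0, 0, -0.97, 0]
    - [1, 0, 0, -0.98, 0]

```text
time_s: 15.3
position: [0.452, -0.0982, 0.1029]
orientation: [-180.0, 0.1, -178.1]
contact_force: [-0.3, 0.0, -2.5]
grip_width: 0.0391
finger_force: 60.7
```

arm_command:
  series:
    - [1, 0, 0, -0.01, 0]
    - [1, 0, 0, -0.02, 0]
    - [1, 0, 0, -0.02, 0]

```text
time_s: 15.6
position: [0.4517, -0.0981, 0.1004]
orientation: [-180.0, 0.0, -178.1]
contact_force: [0.2, 0.5, -3.2]
grip_width: 0.0389
finger_force: 60.7
```

arm_command:
  series:
    - [1, 0, 0, -0.01, 0]
    - [1, 0, 0, -0.015, 0]
    - [1, 0, 0, -0.015, 0]

```text
time_s: 15.9
position: [0.452, -0.0982, 0.0997]
orientation: [-180.0, 0.1, -178.1]
contact_force: [-0.3, -0.1, 2.9]
grip_width: 0.0389
finger_force: 61.3
```

arm_command:
  series:
    - [0, 0, 0, 0, 0]
    - [0, 0, 0, 0, 0]
    - [0, 0, 0, 0, 0]
    - [0, 0, 0, 0, 0]
    - [0, 0, 0, 0.1, 0]
    - [0, 0, 0, 0.3, 0]
    - [0, 0, 0, 0.6, 0]
    - [0, 0, 0, 0.85, 0]
    - [0, 0, 0, 1, 0]
    - [0, 0, 0, 1, 0]

```text
time_s: 16.9
position: [0.4526, -0.0983, 0.2017]
orientation: [-179.9, 0.3, -178.1]
contact_force: [0.8, 0.6, 0.7]
grip_width: 0.0853
finger_force: 0.0
```

```bash
python3 - <<'E'
from bench import ctrl
from h import *
import pickle
ims={n:ctrl.get_image(n) for n in("scene","top")};pickle.dump(ims,open("im4.pkl","wb"))
s,t=ims["scene"],ims["top"]
for cn,lo,hi in(("green",(45,60,30),(95,255,255)),("violet",(118,50,20),(160,255,255)),("gold",(12,110,60),(32,255,255))):
  for n,im,box in(("top",t,(140,120,250,290)),("scene",s,(130,160,260,260))): print(n,cn,blobs(im,lo,hi,box))
a=cv2.resize(t["color"][125:290,145:355],(504,396),interpolation=cv2.INTER_CUBIC)
b=cv2.resize(s["color"][165:260,135:265],(542,396),interpolation=cv2.INTER_CUBIC)[:,:290]
cv2.imwrite("pics/a4.png",np.hstack([a,b]))
E
```

```text
top green [(28, (170, 137, 6, 6), array([172.54, 139.64]))]
scene green [(20, (161, 179, 5, 4), array([163. , 180.5]))]
top violet [(29, (175, 258, 7, 6), array([178.1 , 260.03]))]
scene violet [(34, (218, 222, 6, 6), array([220.5, 224.5]))]
top gold [(279, (213, 131, 18, 18), array([221.92, 139.39])), (239, (166, 134, 18, 17), array([175.07, 141.95])), (332, (170, 250, 21, 21), array([180.48, 259.58]))]
scene gold [(115, (194, 175, 19, 10), array([201.69, 178.96])), (102, (155, 184, 19, 11), array([162.84, 189.53])), (362, (208, 228, 28, 21), array([221.3 , 238.26]))]
```

View pics/a4.png

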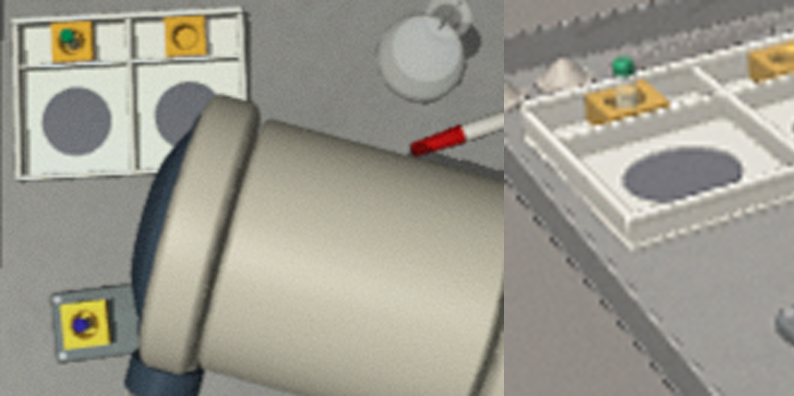

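Both bottles are out of the caddy. The green cap is at top (172.5,139.6) and scene (163,180.5), and the empty well is ready to be measured.

```bash
python3 - <<'E'
import pickle;from h import *
np.set_printoptions(precision=4,suppress=True)
d=pickle.load(open("im4.pkl","rb"));s,t=d["scene"],d["top"]
print("green",tri(t,(172.54,139.64),s,(163,180.5)), ray(t,(172.54,139.64),.041),ray(s,(163,180.5),.039))
print("violet",tri(t,(178.1,260.1),s,(220.5,224.5)), ray(t,(178.1,260.1),.046),ray(s,(220.5,224.5),.044))
for n,im,box,z in(("empty",t,(210,128,235,152),.021),("stock",t,(160,130,190,155),.021),("stand",t,(160,240,200,280),.026),("standS",s,(200,215,245,255),.026),("emptyS",s,(185,165,220,190),.021),("stockS",s,(150,175,180,200),.021)):
    x0,y0,x1,y1=box;c=cv2.resize(im["color"][y0:y1,x0:x1],None,fx=8,fy=8,interpolation=cv2.INTER_CUBIC)
    h=cv2.cvtColor(c,cv2.COLOR_BGR2HSV);m=cv2.inRange(h,(12,110,110 if im is t else 60),(34,255,255))
    m=cv2.morphologyEx(m,cv2.MORPH_CLOSE,np.ones((9,9)))
    cs,_=cv2.findContours(m,cv2.RETR_CCOMP,cv2.CHAIN_APPROX_NONE);k=max(cs,key=cv2.contourArea);hull=cv2.convexHull(k)
    r=cv2.minAreaRect(hull);p=(np.array(r[0])+.5)/8-.5+[x0,y0];print(n,p,np.array(r[1])/8,r[2],ray(im,p,z))
    if im is t:
        # dark hole inside hull
        inn=np.zeros_like(m);cv2.drawContours(inn,[hull],-1,255,-1);inn=cv2.erode(inn,np.ones((25,25)));g=c[:,:,2].astype(float)
        q=(g<np.median(g[inn>0])-25)&(inn>0);q=q.astype(np.uint8)*255
        pts=cv2.findNonZero(q)
        if pts is not None:
            (cx,cy),rad=cv2.minEnclosingCircle(pts);pp=(np.array([cx,cy])+.5)/8-.5+[x0,y0];print("   hole",pp,rad/8,ray(im,pp,z))
E
```

```text
green (array([0.6615, 0.0894, 0.0407]), np.float64(0.7669062752172988), np.float64(0.702333208767199)) [0.6607 0.088  0.041 ] [0.6666 0.0891 0.039 ]
violet (array([0.4254, 0.0775, 0.0453]), np.float64(0.7742637598351961), np.float64(0.8537288081505766)) [0.4247 0.0761 0.046 ] [0.4284 0.0776 0.044 ]
empty [221.7597 139.4927] [16.6952 17.4239] 86.90594482421875 [ 0.664 -0.008  0.021]
   hole [221.3753 139.5146] 5.780729293823242 [ 0.664  -0.0072  0.021 ]
stock [174.6812 141.742 ] [16.8324 17.7125] 85.66769409179688 [0.6614 0.0874 0.021 ]
   hole [174.0394 141.289 ] 5.668186664581299 [0.6623 0.0887 0.021 ]
stand [179.9259 259.5936] [19.4128 19.3129] 83.79655456542969 [0.4251 0.076  0.026 ]
   hole [179.7933 260.    ] 6.155017852783203 [0.4243 0.0763 0.026 ]
standS [221.375  237.2773] [19.5887 27.5771] 67.69379425048828 [0.4168 0.083  0.026 ]
emptyS [202.4545 178.4863] [ 7.1147 19.1521] 75.35263061523438 [ 0.6656 -0.0044  0.021 ]
stockS [163.6711 188.8   ] [ 7.7243 19.6816] 74.84593200683594 [0.6628 0.091  0.021 ]
```

```bash
python3 - <<'E'
import pickle;from h import *
d=pickle.load(open("im3.pkl","rb"));s,t=d["scene"],d["top"]
print(tri(t,(337.98,247.58),s,(341.43,140.75)),ray(t,(337.98,247.58),.147))
d=pickle.load(open("im0.pkl","rb"));t=d["top"];print(ray(t,(219.1,158),.149),ray(t,(163.7,163.9),.124))
E
```

```text
(array([ 0.44205637, -0.21063532,  0.13770136]), np.float64(0.7407832090767847), np.float64(0.6326003139992504)) [ 0.44124165 -0.20977729  0.147     ]
[ 0.59872273 -0.01197355  0.149     ] [0.59549737 0.0881758  0.124     ]
```

arm_command:
  series:
    - [0.5, -0.03, 0.15, 0, 0]
    - [0.5, -0.08, 0.45, 0, 0]
    - [0.5, -0.12, 0.75, 0, 0]
    - [0.5, -0.14, 0.95, 0, 0]

```text
time_s: 17.4
position: [0.4364, -0.0007, 0.1972]
orientation: [179.9, -0.2, -178.1]
contact_force: [0.8, 0.8, 0.4]
grip_width: 0.0426
finger_force: 0.0
```

arm_command:
  series:
    - [0.5, -0.03, 0.25, 0, 0]
    - [0.5, -0.08, 0.5, 0, 0]
    - [0.5, -0.13, 0.7, -0.1, 0]
    - [0.5, -0.13, 0.8, -0.3, 0]
    - [0.5, -0.13, 0.8, -0.6, 0]
    - [0.5, -0.13, 0.8, -0.85, 0]
    - [0.5, -0.13, 0.8, -1, 0]
    - [0.5, -0.13, 0.8, -1, 0]
    - [0.5, -0.13, 0.8, -1, 0]
    - [0.5, -0.13, 0.8, -1, 0]

```text
time_s: 18.4
position: [0.4253, 0.0771, 0.1003]
orientation: [180.0, 0.1, -178.1]
contact_force: [0.7, 0.2, -0.1]
grip_width: 0.043
finger_force: 0.0
```

```bash
python3 - <<'E'
from bench import ctrl
from h import *
ims={n:ctrl.get_image(n) for n in("scene","top")}
o=ctrl.observe();print(o["position"],o["orientation"],o["time_s"],o["grip_width"],o["contact_force"])
s,t=ims["scene"],ims["top"]
cv2.imwrite("pics/a5.png",np.hstack([cv2.resize(s["color"][140:260,160:290],(390,360)),cv2.resize(t["color"][200:320,140:270],(390,360))]))
E
```

```text
[0.42537098 0.0769608  0.10025686] [ 1.79989873e+02  1.39234434e-01 -1.78145039e+02] 18.5 0.04279779934157726 [0.58049845 0.5677238  1.08949359]
```

View pics/a5.png

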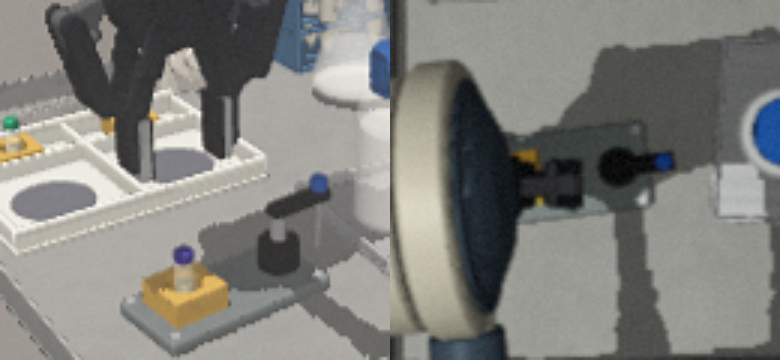

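arm_command:
  series:
    - [0.5, 0, 0.005, -0.15, 0]
    - [0.5, 0, 0.005, -0.35, 0]
    - [0.5, 0, 0.005, -0.53, 0]
    - [0.5, 0, 0.005, -0.64, 0]
    - [0.5, 0, 0.005, -0.69, 0]
    - [0.5, 0, 0.005, -0.71, 0]
    - [0.5, 0, 0.005, -0.71, 0]
    - [0.5, 0, 0.005, -0.71, 0]

```text
time_s: 19.3
position: [0.4252, 0.0775, 0.0286]
orientation: [180.0, 0.1, -178.1]
contact_force: [-1.7, 0.3, 1.0]
grip_width: 0.0428
finger_force: 0.0
```

arm_command:
  series:
    - [0.7, 0, 0, 0, 0]
    - [0.78, 0, 0, 0, 0]
    - [0.83, 0, 0, 0, 0]
    - [0.88, 0, 0, 0, 0]
    - [1, 0, 0, 0, 0]
    - [1, 0, 0, 0, 0]
    - [1, 0, 0, 0, 0]
  newtons: 25

```text
time_s: 20.0
position: [0.4248, 0.0774, 0.028]
orientation: [-180.0, 0.0, -178.1]
contact_force: [-0.0, -0.6, 1.2]
grip_width: 0.0103
finger_force: 25.0
```

arm_command:
  series:
    - [1, 0, 0, 0.06, 0]
    - [1, 0, 0, 0.15, 0]
    - [1, 0, 0, 0.3, 0]
    - [1, 0, 0, 0.5, 0]
    - [1, 0, 0, 0.7, 0]
    - [1, 0, 0, 0.85, 0]
    - [1, 0, 0, 0.9, 0]

```text
time_s: 20.7
position: [0.4256, 0.0776, 0.1206]
orientation: [180.0, 0.2, -178.1]
contact_force: [0.4, -0.5, 0.0]
grip_width: 0.0106
finger_force: 24.8
```

arm_command:
  series:
    - [1, 0.08, -0.03, 0, 0]
    - [1, 0.22, -0.08, 0, 0]
    - [1, 0.4, -0.14, 0, 0]
    - [1, 0.6, -0.21, 0, 0]
    - [1, 0.8, -0.28, 0, 0]

```text
time_s: 21.2
position: [0.5052, 0.0489, 0.1162]
orientation: [-180.0, -0.1, -178.1]
contact_force: [-0.1, 0.5, -0.1]
grip_width: 0.0103
finger_force: 24.8
```

arm_command:
  series:
    - [1, 0.2, -0.07, 0, 0]
    - [1, 0.4, -0.14, 0, 0]
    - [1, 0.6, -0.21, 0, 0]
    - [1, 0.8, -0.28, 0, 0]

```text
time_s: 21.6
position: [0.5852, 0.0208, 0.1158]
orientation: [180.0, -0.1, -178.1]
contact_force: [-0.2, 0.7, -0.1]
grip_width: 0.0108
finger_force: 24.8
```

arm_command:
  series:
    - [1, 0.2, -0.07, 0, 0]
    - [1, 0.4, -0.14, 0, 0]
    - [1, 0.6, -0.21, 0, 0]
    - [1, 0.74, -0.26, 0, 0]
    - [1, 0.79, -0.28, -0.05, 0]
    - [1, 0.79, -0.28, -0.2, 0]
    - [1, 0.79, -0.28, -0.35, 0]
    - [1, 0.79, -0.28, -0.43, 0]
    - [1, 0.79, -0.28, -0.45, 0]
    - [1, 0.79, -0.28, -0.45, 0]
    - [1, 0.79, -0.28, -0.45, 0]

```text
time_s: 22.7
position: [0.6638, -0.0064, 0.0737]
orientation: [-180.0, 0.1, -178.1]
contact_force: [0.5, 0.2, 0.3]
grip_width: 0.0107
finger_force: 24.8
```

```bash
python3 - <<'E'
from bench import ctrl
from h import *
ims={n:ctrl.get_image(n) for n in("scene","top")}
o=ctrl.observe();print(o["position"],o["orientation"],o["time_s"],o["grip_width"],o["contact_force"])
s,t=ims["scene"],ims["top"]
print(blobs(s,(118,50,20),(160,255,255),(170,130,260,200),3))
cv2.imwrite("pics/a6.png",np.hstack([cv2.resize(s["color"][110:210,150:250],(390,390),interpolation=cv2.INTER_CUBIC),cv2.resize(t["color"][110:210,160:260],(390,390),interpolation=cv2.INTER_CUBIC)]))
E
```

```text
[ 0.66402901 -0.00651398  0.07392062] [-1.79989175e+02  1.01152063e-01 -1.78123918e+02] 22.8 0.010434645627416871 [ 0.36296825  0.14919791 -0.89628908]
[(9, (202, 148, 2, 5), array([202.44, 149.78]))]
```

View pics/a6.png

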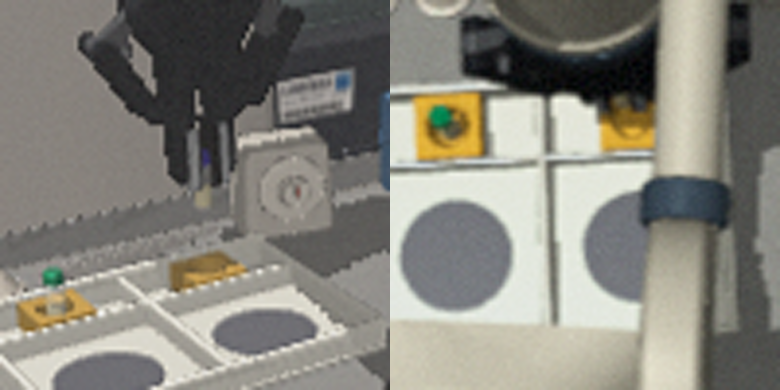

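```bash
python3 - <<'E'
import pickle;from h import *
d=pickle.load(open("im4.pkl","rb"));s,t=d["scene"],d["top"]
print(ray(s,(202.05,162.3),.060),ray(s,(202.44,149.78),.09), proj(s,(.664,-.0065,.06)))
print(proj(s,(.6645,-.007,.021)))
c=cv2.resize(s["color"][165:195,180:225],None,fx=12,fy=12,interpolation=cv2.INTER_CUBIC);cv2.imwrite("pics/w.png",c)
E
```

```text
[ 0.6674076  -0.00674634  0.06      ] [ 0.66619344 -0.00901878  0.09      ] [202.62681667 162.79795893]
[203.68430911 178.40650464]
```

View pics/w.png

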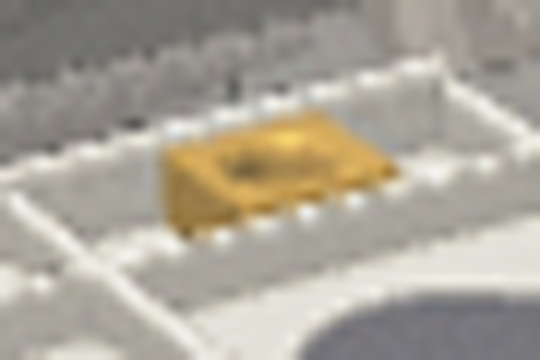

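arm_command:
  series:
    - [1, 0, 0, -0.08, 0]
    - [1, 0, 0, -0.18, 0]
    - [1, 0, 0, -0.28, 0]
    - [1, 0, 0, -0.36, 0]
    - [1, 0, 0, -0.42, 0]
    - [1, 0, 0, -0.46, 0]
    - [1, 0, 0, -0.48, 0]
    - [1, 0, 0, -0.495, 0]
    - [1, 0, 0, -0.5, 0]
    - [1, 0, 0, -0.5, 0]

```text
time_s: 23.8
position: [0.6639, -0.0066, 0.0232]
orientation: [-180.0, 0.0, -178.1]
contact_force: [-0.1, 0.6, 0.3]
grip_width: 0.0106
finger_force: 24.8
```

arm_command:
  series:
    - [0.9, 0, 0, 0, 0]
    - [0.8, 0, 0, 0, 0]
    - [0.7, 0, 0, 0, 0]
    - [0.5, 0, 0, 0, 0]
    - [0.5, 0, 0, 0, 0]
    - [0.5, 0, 0, 0.1, 0]
    - [0.5, 0, 0, 0.3, 0]
    - [0.5, 0, 0, 0.5, 0]
    - [0.5, 0, 0, 0.7, 0]
    - [0.5, 0, 0, 0.8, 0]

```text
time_s: 24.8
position: [0.6647, -0.0066, 0.1063]
orientation: [-180.0, 0.2, -178.1]
contact_force: [0.3, -0.5, 0.1]
grip_width: 0.0426
finger_force: 0.0
```

arm_command:
  series:
    - [0.5, 0, 0.15, 0, 0]
    - [0.5, -0.01, 0.4, 0, 0]
    - [0.5, -0.02, 0.65, 0, 0]
    - [0.5, -0.025, 0.85, 0, 0]
    - [0.5, -0.025, 0.955, 0, 0]
    - [0.5, -0.025, 0.955, -0.1, 0]
    - [0.5, -0.025, 0.955, -0.25, 0]
    - [0.5, -0.025, 0.955, -0.3, 0]
    - [0.5, -0.025, 0.955, -0.3, 0]
    - [0.5, -0.025, 0.955, -0.3, 0]

```text
time_s: 25.8
position: [0.661, 0.0881, 0.0723]
orientation: [-180.0, -0.0, -178.2]
contact_force: [0.8, 0.4, 0.7]
grip_width: 0.0424
finger_force: 0.0
```

```bash
python3 - <<'E'
from bench import ctrl
from h import *
ims={n:ctrl.get_image(n) for n in("scene","top")}
o=ctrl.observe();print(o["position"],o["orientation"],o["time_s"],o["grip_width"],o["contact_force"])
s,t=ims["scene"],ims["top"]
print(blobs(s,(118,50,20),(160,255,255),(170,130,260,200),3),blobs(t,(118,50,20),(160,255,255),(200,120,240,160),3))
cv2.imwrite("pics/a7.png",np.hstack([cv2.resize(s["color"][110:210,130:230],(390,390),interpolation=cv2.INTER_CUBIC),cv2.resize(t["color"][110:210,160:260],(390,390),interpolation=cv2.INTER_CUBIC)]))
E
```

```text
[0.66152755 0.08841365 0.0734404 ] [ 1.79998848e+02  6.22227470e-02 -1.78173466e+02] 25.9 0.042943141186537415 [ 0.81268387 -0.50757392  1.31786168]
[(16, (201, 169, 4, 5), array([202.62, 170.75]))] [(27, (218, 135, 6, 6), array([220.89, 137.48]))]
```

View pics/a7.png

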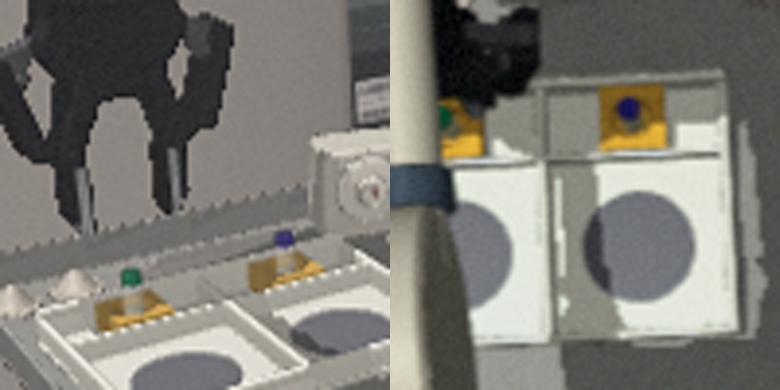

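Violet stands upright in its well (cap at scene 202.6,170.8; top 220.9,137.5). Next, the green vial.

arm_command:
  series:
    - [0.5, 0, 0.005, -0.1, 0]
    - [0.5, 0, 0.005, -0.25, 0]
    - [0.5, 0, 0.005, -0.38, 0]
    - [0.5, 0, 0.005, -0.46, 0]
    - [0.5, 0, 0.005, -0.49, 0]
    - [0.5, 0, 0.005, -0.5, 0]
    - [0.5, 0, 0.005, -0.5, 0]

```text
time_s: 26.6
position: [0.6613, 0.0895, 0.023]
orientation: [-180.0, 0.0, -178.1]
contact_force: [0.1, -0.4, 0.0]
grip_width: 0.0428
finger_force: 0.0
```

arm_command:
  series:
    - [0.7, 0, 0, 0, 0]
    - [0.78, 0, 0, 0, 0]
    - [0.83, 0, 0, 0, 0]
    - [0.88, 0, 0, 0, 0]
    - [1, 0, 0, 0, 0]
    - [1, 0, 0, 0, 0]
    - [1, 0, 0, 0, 0]
  newtons: 25

```text
time_s: 27.3
position: [0.6613, 0.0894, 0.0232]
orientation: [-180.0, 0.0, -178.1]
contact_force: [-0.4, -0.9, 2.5]
grip_width: 0.0105
finger_force: 25.2
```

arm_command:
  series:
    - [1, 0, 0, 0.06, 0]
    - [1, 0, 0, 0.15, 0]
    - [1, 0, 0, 0.3, 0]
    - [1, 0, 0, 0.5, 0]
    - [1, 0, 0, 0.7, 0]
    - [1, 0, 0, 0.85, 0]
    - [1, 0, 0, 0.9, 0]

```text
time_s: 28.0
position: [0.6622, 0.0896, 0.1164]
orientation: [180.0, 0.3, -178.1]
contact_force: [-0.3, -0.2, 0.3]
grip_width: 0.0106
finger_force: 25.0
```

arm_command:
  series:
    - [1, -0.08, 0, 0, 0]
    - [1, -0.22, -0.01, 0, 0]
    - [1, -0.4, -0.02, 0, 0]
    - [1, -0.6, -0.03, 0, 0]
    - [1, -0.8, -0.04, 0, 0]

```text
time_s: 28.5
position: [0.5791, 0.0853, 0.1109]
orientation: [-180.0, -0.2, -178.1]
contact_force: [0.0, -0.4, 0.0]
grip_width: 0.0103
finger_force: 25.0
```

arm_command:
  series:
    - [1, -0.2, -0.01, 0, 0]
    - [1, -0.4, -0.02, 0, 0]
    - [1, -0.6, -0.03, 0, 0]
    - [1, -0.8, -0.04, 0, 0]

```text
time_s: 28.9
position: [0.4991, 0.0813, 0.1111]
orientation: [-180.0, -0.2, -178.1]
contact_force: [-0.2, -0.2, -0.2]
grip_width: 0.0107
finger_force: 25.0
```

arm_command:
  series:
    - [1, -0.2, -0.01, 0, 0]
    - [1, -0.4, -0.02, 0, 0]
    - [1, -0.6, -0.03, 0, 0]
    - [1, -0.72, -0.04, 0, 0]
    - [1, -0.76, -0.04, -0.05, 0]
    - [1, -0.76, -0.04, -0.2, 0]
    - [1, -0.76, -0.04, -0.35, 0]
    - [1, -0.76, -0.04, -0.4, 0]
    - [1, -0.76, -0.04, -0.4, 0]
    - [1, -0.76, -0.04, -0.4, 0]

```text
time_s: 29.9
position: [0.4252, 0.0774, 0.0725]
orientation: [-180.0, -0.0, -178.1]
contact_force: [-0.3, 0.5, 0.8]
grip_width: 0.0105
finger_force: 25.0
```

```bash
python3 - <<'E'
from bench import ctrl
from h import *
ims={n:ctrl.get_image(n) for n in("scene","top")}
o=ctrl.observe();print(o["position"],o["orientation"],o["time_s"],o["grip_width"],o["contact_force"])
s,t=ims["scene"],ims["top"];X=o["position"]-[0,0,.014]
print("pred base px",proj(s,X),"well px",proj(s,(.425,.0773,.026)))
cv2.imwrite("pics/a8.png",cv2.resize(s["color"][180:260,180:270],(675,600),interpolation=cv2.INTER_CUBIC))
E
```

```text
[0.4256054  0.07747144 0.07331437] [ 1.79997077e+02  4.72116832e-02 -1.78130977e+02] 30.0 0.010462340203052672 [0.49702391 0.90340648 0.15783724]
pred base px [221.01499368 217.46281725] well px [221.96557528 234.17452406]
```

View pics/a8.png

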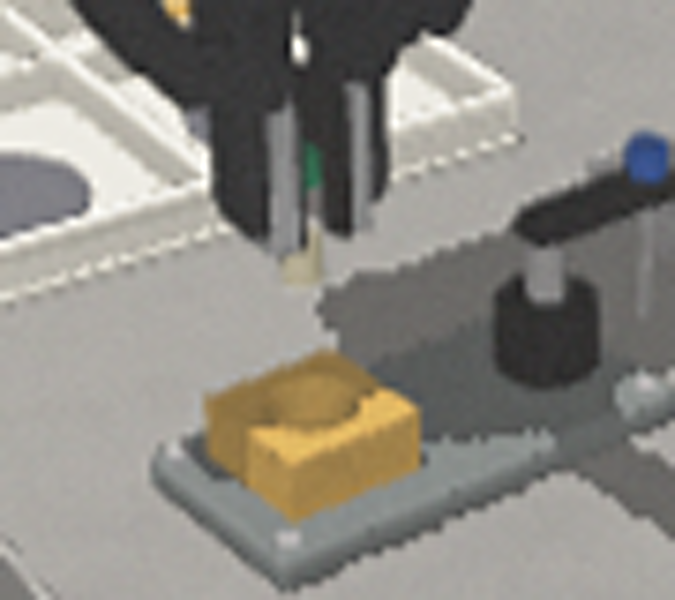

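Held vial and well show the same pixel offset from prediction, so they are aligned. Inserting.

arm_command:
  series:
    - [1, 0, 0, -0.08, 0]
    - [1, 0, 0, -0.18, 0]
    - [1, 0, 0, -0.28, 0]
    - [1, 0, 0, -0.36, 0]
    - [1, 0, 0, -0.4, 0]
    - [1, 0, 0, -0.43, 0]
    - [1, 0, 0, -0.445, 0]
    - [1, 0, 0, -0.445, 0]
    - [1, 0, 0, -0.445, 0]

```text
time_s: 30.9
position: [0.4254, 0.0775, 0.0286]
orientation: [180.0, 0.0, -178.1]
contact_force: [0.4, -0.4, -0.2]
grip_width: 0.0105
finger_force: 25.0
```

arm_command:
  series:
    - [0.9, 0, 0, 0, 0]
    - [0.8, 0, 0, 0, 0]
    - [0.7, 0, 0, 0, 0]
    - [0.5, 0, 0, 0, 0]
    - [0.5, 0, 0, 0, 0]
    - [0.5, 0, 0, 0.1, 0]
    - [0.5, 0, 0, 0.3, 0]
    - [0.5, 0, 0, 0.55, 0]
    - [0.5, 0, 0, 0.8, 0]
    - [0, 0, 0, 1, 0]

```text
time_s: 31.9
position: [0.4255, 0.0775, 0.1308]
orientation: [180.0, 0.1, -178.1]
contact_force: [0.3, 0.0, 0.2]
grip_width: 0.0557
finger_force: 0.0
```

arm_command:
  series:
    - [0, 0, 0, 0.2, 0]
    - [0, 0, 0, 0.5, 0]
    - [0, 0, 0, 0.8, 0]
    - [0, 0.05, -0.15, 0.95, 0]
    - [0, 0.1, -0.4, 1, 0]
    - [0, 0.13, -0.65, 1, 0]
    - [0, 0.13, -0.85, 1, 0]
    - [0, 0.13, -0.85, 1, 0]

```text
time_s: 32.7
position: [0.4381, -0.0093, 0.229]
orientation: [-180.0, 0.0, -178.3]
contact_force: [0.3, 0.6, -0.9]
grip_width: 0.0852
finger_force: 0.0
```

```bash
python3 - <<'E'
from bench import ctrl
from h import *
import pickle
ims={n:ctrl.get_image(n) for n in("scene","top")};pickle.dump(ims,open("im9.pkl","wb"))
o=ctrl.observe();print(o["position"],o["orientation"],o["time_s"],o["grip_width"],o["contact_force"])
s,t=ims["scene"],ims["top"]
for cn,lo,hi in(("green",(45,60,30),(95,255,255)),("violet",(118,50,20),(160,255,255)),("blue",(105,120,40),(120,255,255))):
  for n,im,box in(("top",t,(140,120,400,290)),("scene",s,(130,130,400,260))): print(n,cn,blobs(im,lo,hi,box))
cv2.imwrite("pics/a9.png",np.hstack([cv2.resize(s["color"][100:280,140:380],(440,330)),cv2.resize(t["color"][110:300,140:350],(360,330))]))
E
```

```text
[ 0.43809468 -0.00750008  0.22885295] [ 1.79974879e+02  3.48308239e-02 -1.78189401e+02] 32.8 0.08560549165708493 [ 0.24714995  0.39739377 -0.3109553 ]
top green []
scene green [(35, (217, 222, 7, 6), array([220.26, 224.46]))]
top violet [(28, (218, 135, 6, 6), array([220.79, 137.5 ]))]
scene violet [(17, (200, 169, 5, 4), array([202.35, 170.47]))]
top blue [(280, (267, 233, 17, 22), array([274.62, 243.18])), (484, (325, 236, 26, 24), array([337.94, 247.55]))]
scene blue [(319, (331, 132, 22, 19), array([341.44, 140.81])), (228, (284, 157, 21, 16), array([294.93, 164.65])), (28, (264, 198, 5, 6), array([265.86, 200.5 ]))]
```

View pics/a9.png

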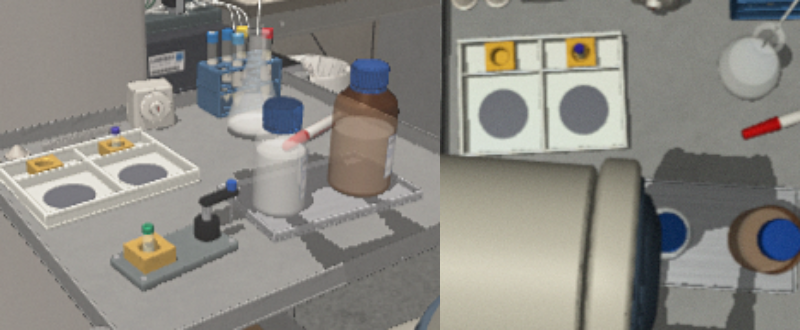

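Green is in the stand well and both bottles stand in the tray. Now the clear bottle goes back.

arm_command:
  series:
    - [0, 0.03, -0.2, 0, 0]
    - [0, 0.08, -0.5, 0, 0]
    - [0, 0.12, -0.75, -0.05, 0]
    - [0, 0.14, -0.89, -0.15, 0]
    - [0, 0.14, -0.9, -0.35, 0]
    - [0, 0.14, -0.9, -0.6, 0]
    - [0, 0.14, -0.9, -0.85, 0]
    - [0, 0.14, -0.9, -1, 0]
    - [0, 0.14, -0.9, -1, 0]

```text
time_s: 33.7
position: [0.4508, -0.0965, 0.1255]
orientation: [179.9, -0.3, -178.1]
contact_force: [0.6, 0.1, 0.7]
grip_width: 0.0855
finger_force: 0.0
```

arm_command:
  series:
    - [0, 0, 0, -0.15, 0]
    - [0, 0, 0, -0.25, 0]
    - [0, 0, 0, -0.28, 0]
    - [0, 0, 0, -0.28, 0]
    - [1, 0, 0, -0.28, 0]
    - [1, 0, 0, -0.28, 0]
    - [1, 0, 0, -0.28, 0]
    - [1, 0, 0, -0.28, 0]
    - [1, 0, 0, -0.28, 0]
    - [1, 0, 0, -0.28, 0]
  newtons: 60

```text
time_s: 34.7
position: [0.4525, -0.0978, 0.1012]
orientation: [-180.0, 0.1, -178.1]
contact_force: [0.2, -0.0, 5.4]
grip_width: 0.0391
finger_force: 60.7
```

arm_command:
  series:
    - [1, 0, 0, 0.05, 0]
    - [1, 0, 0, 0.12, 0]
    - [1, 0, 0, 0.25, 0]
    - [1, 0, 0, 0.4, 0]
    - [1, 0, 0, 0.55, 0]
    - [1, 0, 0, 0.7, 0]
    - [1, 0, 0, 0.85, 0]
    - [1, 0, 0, 0.95, 0]
    - [1, 0, 0, 1, 0]
    - [1, 0, 0, 1, 0]

```text
time_s: 35.7
position: [0.4524, -0.0976, 0.2011]
orientation: [-180.0, 0.1, -178.1]
contact_force: [-0.1, -0.0, -3.1]
grip_width: 0.0385
finger_force: 60.7
```

arm_command:
  series:
    - [1, 0.04, 0.05, 0, 0]
    - [1, 0.12, 0.15, 0, 0]
    - [1, 0.24, 0.31, 0, 0]
    - [1, 0.36, 0.47, 0, 0]
    - [1, 0.48, 0.63, 0, 0]
    - [1, 0.6, 0.79, 0, 0]
    - [1, 0.73, 0.95, 0, 0]

```text
time_s: 36.4
position: [0.5257, -0.0008, 0.1993]
orientation: [180.0, -0.1, -178.1]
contact_force: [0.3, -0.7, -1.9]
grip_width: 0.0389
finger_force: 60.6
```

arm_command:
  series:
    - [1, 0.12, 0.16, 0, 0]
    - [1, 0.24, 0.32, 0, 0]
    - [1, 0.36, 0.48, 0, 0]
    - [1, 0.48, 0.63, 0, 0]
    - [1, 0.6, 0.79, 0, 0]
    - [1, 0.68, 0.89, 0, 0]
    - [1, 0.72, 0.93, 0, 0]
    - [1, 0.72, 0.93, 0, 0]
    - [1, 0.72, 0.93, 0, 0]
    - [1, 0.72, 0.93, 0, 0]

```text
time_s: 37.4
position: [0.5969, 0.0898, 0.2005]
orientation: [-180.0, 0.0, -178.2]
contact_force: [0.5, 0.3, -2.5]
grip_width: 0.039
finger_force: 60.7
```

arm_command:
  series:
    - [1, 0, 0, -0.08, 0]
    - [1, 0, 0, -0.22, 0]
    - [1, 0, 0, -0.4, 0]
    - [1, 0, 0, -0.58, 0]
    - [1, 0, 0, -0.74, 0]
    - [1, 0, 0, -0.86, 0]
    - [1, 0, 0, -0.92, 0]
    - [1, 0, 0, -0.95, 0]
    - [1, 0, 0, -0.96, 0]
    - [1, 0, 0, -0.96, 0]

```text
time_s: 38.4
position: [0.5975, 0.0905, 0.105]
orientation: [180.0, 0.1, -178.1]
contact_force: [0.2, -0.2, -2.5]
grip_width: 0.0386
finger_force: 60.7
```

arm_command:
  series:
    - [1, 0, 0, -0.01, 0]
    - [1, 0, 0, -0.015, 0]
    - [1, 0, 0, -0.015, 0]

```text
time_s: 38.7
position: [0.5974, 0.0904, 0.1033]
orientation: [180.0, 0.1, -178.1]
contact_force: [-0.4, 1.3, -1.8]
grip_width: 0.0386
finger_force: 60.8
```

arm_command:
  series:
    - [1, 0, 0, -0.01, 0]
    - [1, 0, 0, -0.015, 0]
    - [1, 0, 0, -0.015, 0]

```text
time_s: 39.0
position: [0.5979, 0.0904, 0.1032]
orientation: [180.0, 0.2, -178.1]
contact_force: [-0.9, -0.8, 5.5]
grip_width: 0.0392
finger_force: 61.6
```

arm_command:
  series:
    - [0, 0, 0, 0, 0]
    - [0, 0, 0, 0, 0]
    - [0, 0, 0, 0, 0]
    - [0, 0, 0, 0, 0]
    - [0, 0, 0, 0.1, 0]
    - [0, 0, 0, 0.3, 0]
    - [0, 0, 0, 0.6, 0]
    - [0, 0, 0, 0.85, 0]
    - [0, 0, 0, 1, 0]

```text
time_s: 39.9
position: [0.5978, 0.0905, 0.2048]
orientation: [180.0, 0.2, -178.1]
contact_force: [0.1, -0.6, 0.4]
grip_width: 0.0852
finger_force: 0.0
```

arm_command:
  series:
    - [0, -0.04, -0.1, 0.1, 0]
    - [0, -0.16, -0.3, 0.2, 0]
    - [0, -0.28, -0.5, 0.23, 0]
    - [0, -0.4, -0.75, 0.23, 0]
    - [0, -0.52, -1, 0.23, 0]

```text
time_s: 40.4
position: [0.544, -0.0109, 0.2236]
orientation: [-180.0, -0.1, -178.1]
contact_force: [0.2, 0.1, 0.3]
grip_width: 0.0856
finger_force: 0.0
```

arm_command:
  series:
    - [0, -0.17, -0.33, 0, 0]
    - [0, -0.34, -0.67, 0, 0]
    - [0, -0.52, -1, 0, 0]

```text
time_s: 40.7
position: [0.4916, -0.1111, 0.2233]
orientation: [180.0, -0.1, -178.1]
contact_force: [0.9, -0.3, 1.0]
grip_width: 0.0852
finger_force: 0.0
```

arm_command:
  series:
    - [0, -0.17, -0.33, 0, 0]
    - [0, -0.34, -0.67, 0, 0]
    - [0, -0.45, -0.9, 0, 0]
    - [0, -0.505, -1, 0, 0]
    - [0, -0.505, -1, 0, 0]
    - [0, -0.505, -1, 0, 0]
    - [0, -0.505, -1, 0, 0]

```text
time_s: 41.4
position: [0.4431, -0.2085, 0.2241]
orientation: [180.0, -0.0, -178.0]
contact_force: [-0.2, 0.0, -0.1]
grip_width: 0.0856
finger_force: 0.0
```

arm_command:
  series:
    - [0, 0, -0.02, -0.1, 0]
    - [0, 0, -0.02, -0.3, 0]
    - [0, 0, -0.02, -0.55, 0]
    - [0, 0, -0.02, -0.8, 0]
    - [0, 0, -0.02, -0.95, 0]
    - [0, 0, -0.02, -1, 0]
    - [0, 0, -0.02, -1, 0]
    - [1, 0, -0.02, -1, 0]
    - [1, 0, -0.02, -1, 0]
    - [1, 0, -0.02, -1, 0]
    - [1, 0, -0.02, -1, 0]
    - [1, 0, -0.02, -1, 0]
  newtons: 60

```text
time_s: 42.6
position: [0.4435, -0.2118, 0.1258]
orientation: [-179.9, 0.2, -178.1]
contact_force: [0.6, 0.8, 5.5]
grip_width: 0.0397
finger_force: 59.0
```

arm_command:
  series:
    - [1, 0, 0, 0, 0]
    - [1, 0, 0, 0, 0]

```text
time_s: 42.8
position: [0.4435, -0.2118, 0.1259]
orientation: [-179.9, 0.2, -178.1]
contact_force: [2.0, 1.5, 5.2]
grip_width: 0.039
finger_force: 59.0
```

arm_command:
  series:
    - [1, 0, 0, 0.05, 0]
    - [1, 0, 0, 0.12, 0]
    - [1, 0, 0, 0.25, 0]
    - [1, 0, 0, 0.4, 0]
    - [1, 0, 0, 0.55, 0]
    - [1, 0, 0, 0.7, 0]
    - [1, 0, 0, 0.85, 0]
    - [1, 0, 0, 0.95, 0]
    - [1, 0, 0, 1, 0]
    - [1, 0, 0, 1, 0]

```text
time_s: 43.8
position: [0.4429, -0.2117, 0.2251]
orientation: [-180.0, 0.1, -178.1]
contact_force: [0.2, 0.3, -3.4]
grip_width: 0.0392
finger_force: 58.1
```

arm_command:
  series:
    - [1, 0.04, 0.05, 0, 0]
    - [1, 0.12, 0.15, 0, 0]
    - [1, 0.24, 0.3, 0, 0]
    - [1, 0.36, 0.46, 0, 0]
    - [1, 0.48, 0.62, 0, 0]
    - [1, 0.6, 0.78, 0, 0]
    - [1, 0.71, 0.92, 0, 0]

```text
time_s: 44.5
position: [0.5143, -0.1176, 0.2233]
orientation: [179.9, -0.1, -178.1]
contact_force: [0.1, 0.3, -4.2]
grip_width: 0.0393
finger_force: 58.1
```

arm_command:
  series:
    - [1, 0.12, 0.15, 0, 0]
    - [1, 0.24, 0.32, 0, 0]
    - [1, 0.36, 0.48, 0, 0]
    - [1, 0.48, 0.62, 0, 0]
    - [1, 0.6, 0.78, 0, 0]
    - [1, 0.71, 0.92, 0, 0]

```text
time_s: 45.1
position: [0.5853, -0.0259, 0.2235]
orientation: [180.0, -0.1, -178.1]
contact_force: [1.1, -1.1, -2.5]
grip_width: 0.039
finger_force: 58.1
```

arm_command:
  series:
    - [1, 0.08, 0.1, 0, 0]
    - [1, 0.13, 0.17, 0, 0]
    - [1, 0.15, 0.18, 0, 0]
    - [1, 0.15, 0.18, 0, 0]
    - [1, 0.15, 0.18, 0, 0]
    - [1, 0.15, 0.18, 0, 0]

```text
time_s: 45.7
position: [0.5994, -0.0102, 0.2245]
orientation: [-180.0, 0.0, -178.2]
contact_force: [-0.6, 0.4, -3.6]
grip_width: 0.0395
finger_force: 58.2
```

arm_command:
  series:
    - [1, 0, 0, -0.08, 0]
    - [1, 0, 0, -0.22, 0]
    - [1, 0, 0, -0.4, 0]
    - [1, 0, 0, -0.58, 0]
    - [1, 0, 0, -0.74, 0]
    - [1, 0, 0, -0.86, 0]
    - [1, 0, 0, -0.92, 0]
    - [1, 0, 0, -0.94, 0]
    - [1, 0, 0, -0.94, 0]

```text
time_s: 46.6
position: [0.5998, -0.0096, 0.1306]
orientation: [-180.0, 0.0, -178.1]
contact_force: [0.3, 0.8, -3.5]
grip_width: 0.0395
finger_force: 58.2
```

arm_command:
  series:
    - [1, 0, 0, -0.01, 0]
    - [1, 0, 0, -0.02, 0]
    - [1, 0, 0, -0.03, 0]
    - [1, 0, 0, -0.03, 0]

```text
time_s: 47.0
position: [0.5999, -0.0096, 0.1279]
orientation: [-180.0, 0.1, -178.1]
contact_force: [-0.7, -0.1, -1.4]
grip_width: 0.0393
finger_force: 58.4
```

arm_command:
  series:
    - [1, 0, 0, -0.01, 0]
    - [1, 0, 0, -0.01, 0]
    - [1, 0, 0, -0.01, 0]

```text
time_s: 47.3
position: [0.6001, -0.0095, 0.1279]
orientation: [-180.0, 0.1, -178.1]
contact_force: [-2.0, 0.5, 6.7]
grip_width: 0.0393
finger_force: 59.4
```

arm_command:
  series:
    - [0, 0, 0, 0, 0]
    - [0, 0, 0, 0, 0]
    - [0, 0, 0, 0, 0]
    - [0, 0, 0, 0, 0]
    - [0, 0, 0, 0.1, 0]
    - [0, 0, 0, 0.3, 0]
    - [0, 0, 0, 0.6, 0]
    - [0, 0, 0, 0.85, 0]
    - [0, 0, 0, 1, 0]

```text
time_s: 48.2
position: [0.6002, -0.0096, 0.2298]
orientation: [-180.0, 0.2, -178.1]
contact_force: [-0.7, 0.2, 0.7]
grip_width: 0.0852
finger_force: 0.0
```

arm_command:
  series:
    - [0, -0.2, -0.2, 0, 0]
    - [0, -0.4, -0.5, 0, 0]
    - [0, -0.7, -0.8, 0, 0]
    - [0, -0.9, -1, 0, 0]

```text
time_s: 48.6
position: [0.5081, -0.111, 0.2263]
orientation: [-180.0, -0.0, -178.2]
contact_force: [0.3, -0.5, -0.1]
grip_width: 0.0856
finger_force: 0.0
```

arm_command:
  series:
    - [0, -0.2, -0.2, 0, 0]
    - [0, -0.4, -0.5, 0, 0]
    - [0, -0.7, -0.8, 0, 0]
    - [0, -0.7, -0.9, 0, 0]
    - [0, -0.7, -0.9, 0, 0]
    - [0, -0.7, -0.9, 0, 0]
    - [0, -0.7, -0.9, 0, 0]

```text
time_s: 49.3
position: [0.4402, -0.1987, 0.2261]
orientation: [180.0, -0.0, -178.0]
contact_force: [-0.4, 0.4, 0.1]
grip_width: 0.0853
finger_force: 0.0
```

```bash
python3 - <<'E'
from bench import ctrl
from h import *
ims={n:ctrl.get_image(n) for n in("scene","top")}
o=ctrl.observe();print(o["position"],o["time_s"],o["contact_force"])
s,t=ims["scene"],ims["top"]
for cn,lo,hi in(("green",(45,60,30),(95,255,255)),("violet",(118,50,20),(160,255,255)),("blue",(105,120,40),(120,255,255))):
  for n,im,box in(("top",t,(140,120,250,290)),("scene",s,(130,125,260,260))): print(n,cn,blobs(im,lo,hi,box))
cv2.imwrite("pics/a10.png",np.hstack([cv2.resize(s["color"][100:280,120:360],(440,330)),cv2.resize(t["color"][110:300,140:350],(360,330))]))
E
```

```text
[ 0.44016815 -0.19866613  0.226138  ] 49.4 [ 0.06493166  0.09885043 -0.17969149]
top green [(32, (175, 257, 7, 6), array([178.03, 259.53]))]
scene green [(35, (217, 222, 7, 6), array([220.26, 224.46]))]
top violet [(28, (218, 135, 6, 6), array([220.79, 137.5 ]))]
scene violet []
top blue [(448, (206, 147, 24, 25), array([217.72, 159.2 ])), (437, (153, 153, 24, 23), array([164.75, 164.01])), (34, (228, 251, 7, 6), array([230.68, 253.44]))]
scene blue [(294, (205, 128, 20, 18), array([214.74, 136.41])), (365, (161, 149, 22, 19), array([171.89, 157.95]))]
```

View pics/a10.png

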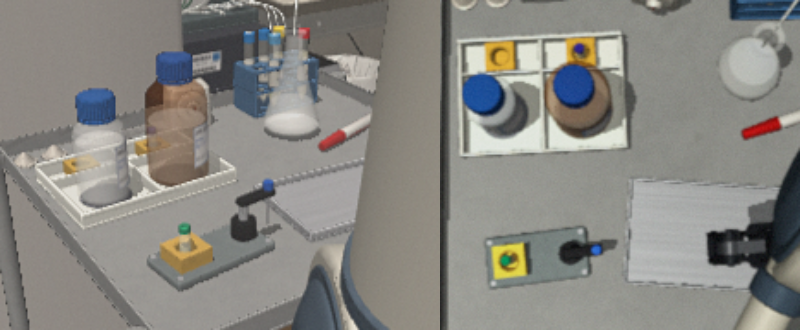

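Everything is in place: both bottles are back in their bays within about 3 mm of where they started, violet is in its block and green is in the stand.

```bash
python3 -c "
from bench import ctrl
print(ctrl.sign_off())"
```

```text
the job is handed in; nothing more can be done
None
```

The job is handed in at about 49 s (the limit is 109 s), with no verdict returned: the last images show the violet vial upright in the empty block, the green vial upright in the sampling stand, and both bottles upright in their own bays.

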